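Gauge two press sleeves and lock up the good one

ROBOT

A 7-joint arm with a two-finger parallel gripper is mounted at the origin on the work surface. World frame = base frame: x ahead of the robot, y to its left, z up, the work surface at z = 0. Lengths are in m, angles in rad, forces in N, time in s.
With the tool pointing down it reaches from about 0.4 to 0.875 m from the base axis. Payload 19.3 kg.
Tool frame: the origin (TCP) lies on the centre line of the jaws, within the pads' length; the fingertips stand 14 mm ahead of it and the grasp point (between the pads) lies 5 mm behind it; z points along the fingers, y is the line along which they close (so a half turn about z gives the same grasp; the last joint's range is limited). The gripper opens to 85 mm and grips with 20 to 120 N. Pads are 22 mm wide; open, the fingers measure 114 mm over their backs; the gripper's body (76 mm by 85 mm) begins 54 mm behind the grasp point. The pads swing forward as they close: fully open they stand 13 mm farther back than shut.
Start: joints at [1.039, 0.521, -0.036, 1.599, 0.021, 1.021, -0.113], TCP at [0.278, -0.56, 0.245] pointing down, gripper open.
Joint ranges: [-2.91, 2.91], [-0.3, 2.13], [-1.5, 1.42], [0.17, 2.43], [-1.26, 4.41], [0.16, 1.93], [-2.52, 2.52]. Speed limits (rad/s): [1.89, 1.89, 2.39, 2.39, 3.01, 3.01, 3.01].

INTERFACE

Orientations are given as [roll, pitch, yaw] about the fixed x, y, z axes, in that order (R = Rz(yaw) Ry(pitch) Rx(roll)).
In Python, from workcell import bot, grab_frame, regions_of gives the robot as it stands. The module is installed in compiled form; this text tells all that it offers.
- The arm moves only by the tool play_rows, never from a script. Its argument "plan" is a list of rows, each a list of 3 entries, a list of its own where there are three numbers: the shift along the tool's x, y, z in units of 2.5 cm (1.0 is 2.5 cm), then the turn, a rotation vector about the tool's x, y, z in units of 0.15 rad (1.0 is 0.15 rad), then the closure, from -1 (fully open) to 1 (shut). In form: [[[tx, ty, tz], [rx, ry, rz], jaw], ...]. A call has 1 to 20 rows; each row shifts and turns the commanded pose from where the row before left it, along the tool's axes as they then stand; what a row does not reach is not made up. A row lasts 1/8 s, in which the tool goes at most 62.5 mm and 10.7 degrees, less where a joint would pass 70% of its speed; a pose out of reach is approached as far as the arm can. A call with a number of a shift or a turn outside -1 to 1 is refused whole. A call with a gripper value outside its range is refused whole. The fingers move at their own pace and stop on an object; "newtons" is the grip in N (left out, the last holds). Time passes only in rows, so rows that do not move let the fingers close. It gives the time, the measured TCP pose, the force, the opening and the grip force at its end, in the units of the state.
- bot.observe(): the state, without advancing time (a new reading comes with each control period).
- grab_frame(name): name is "scene" or "top"; returns a dict with "pixels" (400x640x3 uint8, red, green, blue), "depth" (400x640 float32, m along the optical axis (not along the pixel's ray), 0 where there is no reading), "camera_matrix" (3x3 intrinsics, pixels), "R" (3x3) and "t" (3): a world point X has camera coordinates R X + t. Camera axes: x right, y down, z forward; pixel columns grow to the right and rows downward; lengths in m; the calibration is good to about 2 mm. A picture is of the moment at which its call begins.
- bot.job_done(): hands the job in; it is judged then, once.
Trained networks look in the newest picture that a camera, given by its name, has taken for a name from the list of things; names that differ only in an ending like _2 or _b are one class to them, and where a whole thing is asked for, a point or a joint stands for the part that bears it (a point fixed in the world has none). Each returns a list of dicts, best first, with "p" (0 to 1); they miss things now and then, are a little off and sometimes report something else, mostly with a low value. They report only what shows in the picture. A call takes as long as a camera call. They do not tell look-alikes from the thing itself.
- regions_of(thing, camera): "mask" (400x640 bool, what is visible of it) and "box" ([left, top, right, bottom] in pixels, round what is visible of it).
The state is a dict: "clock": time; "qpos": joint angles; "qd": joint speeds; "joint_efforts": joint torques, N m; "position": TCP position; "tool_rot": TCP orientation; "force": force on the tool from outside, world axes, zero at the start; "moment": the same for the moment, N m; "grip_width": finger opening in m; "finger_force": force on a finger pad.
Only numpy, scipy, OpenCV 4.12 (cv2) and the standard library are available. Lean on these libraries where they do the work, as an engineer would, in place of code of your own. Each camera call takes 0.05 s, during which the arm holds its last target. There are 200 camera calls.

TASK

Two look-alike blue press sleeves are drying on the wooden board, and one of them still has a thick spacer hidden in its bore. Try them on the steel gauge pin without forcing them: leave the one that slides fully home on the pin and then swing the red keeper bar shut over it until it clicks in against its stop, and stand the one that stops short upright in the aluminium pan. Leave the wooden tamper, the jar and the brass cutter where they are.

Things in the scene. Friction and masses are not known exactly. Their poses are not given: they have to be found in the camera images.
- sleeve_a: upright blue plastic press sleeve with a flat white closed top, on the drying board: outer diameter 38 mm, 70 mm tall, 23 mm bore open at the bottom only, about 0.17 kg. One of the two look-alikes (it varies which) hides a thick loose spacer, so that on the pin it stops about 13 mm above the base; the other goes right down. Origin: centre of its underside, z up.
- sleeve_b: the other sleeve, same size, look and origin as sleeve_a; exactly one of the two goes right down on the pin.
- gauge: fixed gauge stand: wooden base 230 x 130 x 12 mm (x -85 to +145 mm), steel pin at its origin, dark hinge block 60 x 60 mm, top 78 mm above the table, from x 56 to 116 mm. Origin: on the table under the pin; x points from pin to hinge block. The pin's y sides are free for the fingers.
- pin_foot (a point): centre of the pin where it leaves the top of the wooden base (12 mm above the table); a sleeve fully home has its underside here.
- pin_tip (a point): top of the gauge pin, 55 mm above pin_foot; the pin is 20 mm in diameter, tapering over its top 7 mm to 12 mm.
- keeper_hinge (a point): point on the vertical hinge axis of the keeper bar, 80 mm from the pin, at mid thickness of the bar.
- keeper (a joint): angle of the red keeper bar (rad): 0 = shut against its stop over the pin, up to 1.7 = open towards the gauge's -y side (counter-clockwise from above). Bar 18 mm wide, 8 thick, its underside 85 mm above the table, 3 mm over a sleeve fully home; a sleeve standing high blocks it. A spring detent resists from 0.5 to 0.2 rad (2 to 4 N at the knob), then pulls it shut.
- keeper_knob (a point): middle of the round black upright knob (16 mm diameter, 32 mm tall, from 93 to 125 mm above the table) on the keeper bar, 120 mm from the hinge axis. Shut, it is 40 mm beyond the pin, on the gauge's -x side.
- board: fixed flat wooden drying board, 250 x 150 x 15 mm, on which the sleeves stand. Origin: centre of its underside, on the table; x along its length.
- pan: fixed shallow aluminium pan for the sleeve that stops short, 280 x 180 mm, 30 mm deep, wall and floor 3 mm. Origin: centre of its underside; x along its length. Its middle and -x half are free; the brass cutter stands near its +x end.
- cutter: bystander: round brass cutter, 44 mm diameter, 25 mm tall, standing in the pan about 95 mm from the middle on its +x side; leave it there. Origin: centre of its underside.
- tamper: bystander: turned wooden tamper, 44 mm diameter, 95 mm tall, standing on the table. Origin: centre of its underside.
- jar: bystander: amber glass jar with a green lid, 60 mm diameter, 85 mm tall. Origin: centre of its underside.
Mind the look-alikes: they are no part of the job. What is shaped like the sleeve_a but green or purple is not meant.

How it is judged:
On the way, in this order (a step that is already met when the one before it is completed fails the run):
1. a sleeve is fully home on the gauge pin (((horizontal distance between sleeve_a and pin_foot below 0.004 m and z of sleeve_a in the frame of pin_foot between -0.004 and 0.004 m and angle between sleeve_a's own z axis and vertical below 0.08 rad) or (horizontal distance between sleeve_b and pin_foot below 0.004 m and z of sleeve_b in the frame of pin_foot between -0.004 and 0.004 m and angle between sleeve_b's own z axis and vertical below 0.08 rad))), for 0.2 s.
2. the keeper bar is shut over it (value of joint keeper below 0.06 rad and ((horizontal distance between sleeve_a and pin_foot below 0.004 m and z of sleeve_a in the frame of pin_foot between -0.004 and 0.004 m and angle between sleeve_a's own z axis and vertical below 0.08 rad) or (horizontal distance between sleeve_b and pin_foot below 0.004 m and z of sleeve_b in the frame of pin_foot between -0.004 and 0.004 m and angle between sleeve_b's own z axis and vertical below 0.08 rad))), for 0.2 s.
At the end, for the whole second after the job is handed in: One sleeve is fully home on the pin (within 4 mm of pin_foot in height and sideways, tilt under 0.08), keeper shut over it (below 0.06 rad); the other stands upright (tilt under 0.1) on the pan floor, within 120 mm of its middle lengthwise and 70 mm across; both at rest (value of joint keeper below 0.06 rad and (((horizontal distance between sleeve_a and pin_foot below 0.004 m and z of sleeve_a in the frame of pin_foot between -0.004 and 0.004 m and angle between sleeve_a's own z axis and vertical below 0.08 rad) and (x of sleeve_b in the frame of pan between -0.12 and 0.12 m and y of sleeve_b in the frame of pan between -0.07 and 0.07 m and z of sleeve_b in the frame of pan between 0 and 0.008 m and angle between sleeve_b's own z axis and vertical below 0.1 rad)) or ((horizontal distance between sleeve_b and pin_foot below 0.004 m and z of sleeve_b in the frame of pin_foot between -0.004 and 0.004 m and angle between sleeve_b's own z axis and vertical below 0.08 rad) and (x of sleeve_a in the frame of pan between -0.12 and 0.12 m and y of sleeve_a in the frame of pan between -0.07 and 0.07 m and z of sleeve_a in the frame of pan between 0 and 0.008 m and angle between sleeve_a's own z axis and vertical below 0.1 rad))) and linear speed of each of sleeve_a, sleeve_b below 0.02 m/s); the robot touches nothing.
It fails at once if a sleeve is forced against the gauge stand (over 80 N) (contact force between any of sleeve_a, sleeve_b and gauge above 80 N).
It fails at once if a bystander (tamper, jar, cutter) is pushed more than 30 mm (distance of any of tamper, jar, cutter from where it was at the start of the episode above 0.03 m).
It also fails if it takes over 72 s, if anything falls off the work surface, if the arm or the gripper's body presses on something with over 40 N, if the wrist force passes 120 N, or if a joint passes its speed limit or range.

## Working session

There is one attempt and no reset: what is moved stays moved. The work goes in short steps, Python scripts to look and compute and a tool call to move; the robot and the scene stay as the last step left them, time stands still between calls to the robot, and variables do not carry over. Pictures are saved under pics/ and viewed, at most 10 in all, crops included, and the job is handed in when it is done.

Besides the shell and the picture viewer there is one more tool, called after ">>>" by a JSON object that holds its "op" and its "data". play_rows: Moves the arm, as the interface text tells. Its arguments: {"type":"object","properties":{"plan":{"type":"array"},"newtons":{"type":"number"}},"required":["plan"]}

```bash
mkdir -p pics; cat > h.py <<'E'
import numpy as np, cv2
from workcell import bot, grab_frame, regions_of
def cloud(f):
    K=f["camera_matrix"]; d=f["depth"]; v,u=np.mgrid[0:400,0:640]
    P=np.stack([(u-K[0,2])/K[0,0]*d,(v-K[1,2])/K[1,1]*d,d],-1)
    W=(P-f["t"])@f["R"]; W[d==0]=np.nan; return W
def save(im,n): cv2.imwrite("pics/"+n,cv2.cvtColor(im,cv2.COLOR_RGB2BGR))
E
python3 - <<'E'
from h import *
s=bot.observe(); print({k:np.round(v,3) for k,v in s.items()})
for c in("scene","top"):
    f=grab_frame(c); W=cloud(f); save(f["pixels"],c+"0.png"); print(c, "cam pos",np.round(-f["R"].T@f["t"],2))
    for n in ["sleeve_a","gauge","keeper","keeper_knob","board","pan","cutter","tamper","jar"]:
        for r in regions_of(n,c)[:5]:
            p=W[r["mask"]]; p=p[~np.isnan(p[:,0])]
            if len(p): 
                top=p[p[:,2]>np.percentile(p[:,2],98)-.004]
                print(n,round(r["p"],2),r["box"],"med",np.round(np.median(p,0),3),"min",np.round(p.min(0),3),"max",np.round(p.max(0),3),"topc",np.round((top.min(0)+top.max(0))/2,3))
E
```

```text
{'clock': np.float64(0.0), 'qpos': array([ 1.039,  0.522, -0.036,  1.6  ,  0.021,  1.021, -0.113]), 'qd': array([ 0.   ,  0.   ,  0.001, -0.002,  0.   , -0.001, -0.   ]), 'joint_efforts': array([ 0.0000e+00, -9.2711e+01,  1.9800e+00, -3.6993e+01,  1.8000e-02,
        8.0000e-03, -0.0000e+00]), 'position': array([ 0.278, -0.559,  0.245]), 'tool_rot': array([-3.14 ,  0.   ,  0.462]), 'force': array([-0.535,  0.21 , -0.101]), 'moment': array([-0.007, -0.079,  0.022]), 'finger_force': np.float64(0.0), 'grip_width': np.float64(0.086)}
scene cam pos [ 1.46 -0.05  1.24]
sleeve_a 0.73 [184.0, 195.5, 198.9, 218.6] med [ 0.429 -0.46   0.053] min [ 0.349 -0.482 -0.002] max [ 0.44  -0.444  0.076] topc [ 0.418 -0.462  0.072]
sleeve_a 0.71 [209.1, 218.5, 227.6, 246.2] med [ 0.544 -0.353  0.066] min [ 0.466 -0.379  0.011] max [ 0.557 -0.337  0.091] topc [ 0.535 -0.355  0.088]
sleeve_a 0.64 [216.1, 192.3, 231.9, 215.9] med [ 0.431 -0.347  0.063] min [ 0.318 -0.391 -0.004] max [ 0.443 -0.33   0.089] topc [ 0.422 -0.35   0.087]
sleeve_a 0.59 [212.8, 172.9, 226.4, 193.7] med [ 0.315 -0.378  0.053] min 
[... 2777 characters left out ...]
386.7, 158.4, 453.2, 256.3] med [ 0.481 -0.317  0.016] min [ 0.358 -0.41  -0.003] max [ 0.614 -0.242  0.089] topc [ 0.485 -0.324  0.053]
pan 0.75 [128.4, 162.6, 212.0, 271.4] med [0.467 0.321 0.004] min [ 0.327  0.211 -0.003] max [0.62  0.417 0.036] topc [0.473 0.314 0.031]
cutter 0.74 [165.4, 171.2, 179.5, 189.7] med [0.565 0.308 0.028] min [0.544 0.29  0.002] max [0.592 0.333 0.033] topc [0.564 0.311 0.031]
tamper 0.86 [351.0, 128.5, 367.8, 146.4] med [ 0.656 -0.164  0.042] min [ 0.641 -0.188 -0.001] max [ 0.692 -0.146  0.099] topc [ 0.661 -0.168  0.095]
jar 0.79 [218.3, 118.0, 245.9, 148.2] med [0.668 0.151 0.084] min [ 0.646  0.127 -0.001] max [0.725 0.202 0.091] topc [0.675 0.156 0.088]
```

View pics/scene0.png

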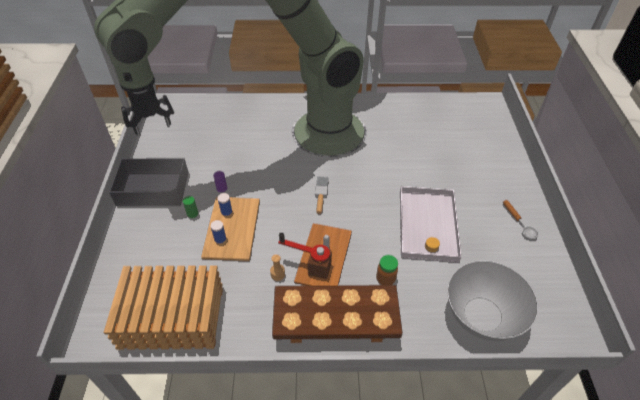

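View pics/top0.png

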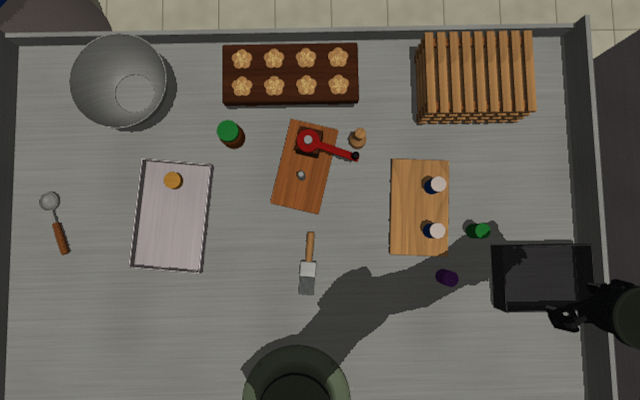

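The blue sleeves with white tops are the candidates at top px (434,230) and (437,184). The green one (478,230) and the purple one (446,277) are look-alikes and not meant. The knob is at (355,156), the tamper at (358,137) and the pin at (301,175). Next I take precise fits and a close crop.

```bash
python3 - <<'E'
from h import *
ims=[]
for c in("scene","top"):
    f=grab_frame(c); W=cloud(f); px=f["pixels"].astype(int); z=W[...,2]
    x,y=W[...,0],W[...,1]
    near=lambda cx,cy,r:(np.hypot(x-cx,y-cy)<r)
    for cx,cy in((.422,-.349),(.535,-.355)):
        m=near(cx,cy,.03)&(abs(z-.0865)<.004)
        (a,b),r=cv2.minEnclosingCircle(W[m][:,:2].astype(np.float32)); print(c,"sleeve",m.sum(),np.round(W[m].mean(0),4),"mec",round(a,4),round(b,4),round(r,4))
    m=near(.56,-.02,.07)&(z>.055)&(z<.075)&(x<.60); print(c,"pin tip",m.sum(),np.round(W[m].mean(0),4) if m.any() else "")
    m=near(.56,-.02,.07)&(z>.02)&(z<.055)&(x<.60)&(y>-.08); print("pin body",m.sum(),np.round(W[m].mean(0),4), np.round(W[m].min(0),3),np.round(W[m].max(0),3)) if m.any() else 0
    m=near(.6,-.03,.15)&(z>.008)&(z<.017)
    m=cv2.morphologyEx(m.astype(np.uint8),cv2.MORPH_OPEN,np.ones((3,3)))>0
    print("base",m.sum(),cv2.minAreaRect(W[m][:,:2].astype(np.float32)))
    m=near(.60,-.153,.03)&(z>.11)&(z<.135); print("knob",m.sum(),np.round(W[m].mean(0),4),np.round(W[m].min(0),4),np.round(W[m].max(0),4))
    m=near(.62,-.07,.13)&(z>.085)&(z<.105)&(px[...,0]>px[...,1]*2.5)&(px[...,0]>80); print("bar",m.sum(),cv2.minAreaRect(W[m][:,:2].astype(np.float32)),np.round(W[m].mean(0),3))
    m=near(.47,.315,.2)&(z>.024)&(z<.036)&~near(.565,.31,.035); print("pan",cv2.minAreaRect(W[m][:,:2].astype(np.float32)))
    ims.append(cv2.resize(f["pixels"][110:260,260:500] if c=="top" else f["pixels"][160:310,180:420],None,fx=3,fy=2.6)[:300 if 0 else 390])
save(cv2.resize(np.vstack(ims),None,fx=.76,fy=.76),"crop1.png")
E
```

```text
scene sleeve 81 [ 0.422  -0.3486  0.085 ] mec 0.4219 -0.3485 0.0199
scene sleeve 76 [ 0.5334 -0.3567  0.0852] mec 0.5334 -0.3558 0.0186
scene pin tip 34 [ 0.5705 -0.0226  0.0629]
pin body 34 [ 0.5728 -0.0224  0.0401] [ 0.567 -0.031  0.02 ] [ 0.578 -0.013  0.054]
base 1172 ((0.5965424180030823, -0.030270695686340332), (0.1295931339263916, 0.2332811802625656), 75.07585906982422)
knob 31 [ 0.6043 -0.1543  0.1206] [ 0.5895 -0.1607  0.1105] [ 0.6119 -0.1481  0.1295]
bar 299 ((0.6223291754722595, -0.0829429030418396), (0.15032975375652313, 0.05383385717868805), 60.65765380859375) [ 0.639 -0.067  0.092]
pan ((0.47335416078567505, 0.313107967376709), (0.1806301474571228, 0.28903308510780334), 83.91937255859375)
top sleeve 181 [ 0.4224 -0.3477  0.086 ] mec 0.4224 -0.3479 0.0189
top sleeve 183 [ 0.5349 -0.3548  0.0857] mec 0.5352 -0.355 0.0187
top pin tip 51 [ 0.5674 -0.0213  0.0644]
pin body 15 [ 0.5626 -0.0231  0.0376] [ 0.558 -0.05   0.02 ] [ 0.593 -0.011  0.055]
base 3270 ((0.5973774194717407, -0.02810700237751007), (0.13013985753059387, 0.23024500906467438), 75.65656280517578)
knob 42 [ 0.6019 -0.1525  0.1242] [ 0.5954 -0.1595  0.1108] [ 0.6099 -0.1451  0.1288]
bar 577 ((0.6354436278343201, -0.08976700901985168), (0.15372081100940704, 0.05503786355257034), 78.48138427734375) [ 0.634 -0.068  0.094]
pan ((0.47338420152664185, 0.31487730145454407), (0.18197330832481384, 0.28043973445892334), 84.07865142822266)
```

View pics/crop1.png

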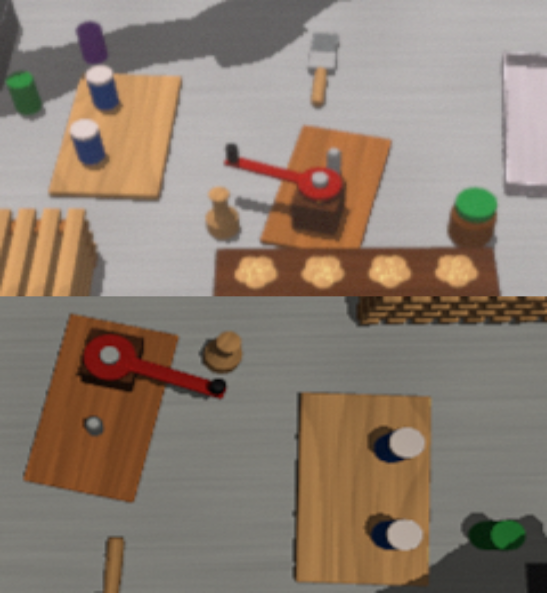

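The crop shows two blue sleeves with white tops on the board, at about (405,443) and (403,534) in the lower panel. The green and purple ones stand off the board, so the choice is confirmed. The gauge pin is at about (0.568,-0.0215) with yaw -0.248, the keeper is open about 1.45 rad, and the knob is 119 mm from the hinge, which matches.

>>> {"op": "play_rows", "data": {"plan": [[[0,0,0],[0,0,0.947],-1],[[0,0,0],[0,0,0.947],-1],[[0,0,0],[0,0,0.947],-1],[[0,0,0],[0,0,0.947],-1],[[0,0,0],[0,0,0.947],-1],[[0.35,-0.96,0],[0,0,0],-1],[[0.35,-0.96,0],[0,0,0],-1],[[0.35,-0.96,0],[0,0,0],-1],[[0.35,-0.96,0],[0,0,0],-1],[[0.35,-0.96,0],[0,0,0],-1],[[0.35,-0.96,0],[0,0,0],-1],[[0.35,-0.96,0],[0,0,0],-1],[[0.35,-0.96,0],[0,0,0],-1],[[0.35,-0.96,0],[0,0,0],-1],[[0.35,-0.96,0],[0,0,0],-1],[[0,0,1],[0,0,0],-1],[[0,0,1],[0,0,0],-1],[[0,0,1],[0,0,0],-1],[[0,0,0],[0,0,0],-1],[[0,0,0],[0,0,0],-1]], "newtons": 30}}

```text
clock: 3.6
position: [0.4226, -0.3487, 0.1712]
tool_rot: [3.141, -0.001, -0.249]
force: [0.1, 0.2, -0.1]
grip_width: 0.0854
finger_force: 0.0
```

```bash
cat >> h.py <<'E'
def to(x,y,z,yaw=None):
    s=bot.observe(); p=s["position"]; w=s["tool_rot"][2]; d=np.array([x,y,z])-p
    X=np.array([np.cos(w),np.sin(w),0]);Y=np.array([np.sin(w),-np.cos(w),0])
    u=np.array([d@X,d@Y,-d[2]])/.025
    print("t",round(float(s["clock"]),2),"pos",p.round(4),"rot",np.round(s["tool_rot"],3),"F",np.round(s["force"],1),"w",round(float(s["grip_width"]),4),"q",np.round(s["qpos"],2),"\nunits",u.round(3),"yaw units",None if yaw is None else round((w-yaw)/.15,3))
E
python3 -c "
from h import *
to(.4222,-.3482,.065,-.248)"
```

```text
t 3.6 pos [ 0.4226 -0.3487  0.1712] rot [ 3.141e+00 -1.000e-03 -2.490e-01] F [ 0.1  0.2 -0.1] w 0.0854 q [ 0.53  0.5   0.08  1.88 -0.05  0.77 -1.19] 
units [-0.022 -0.016  4.248] yaw units -0.004
```

>>> {"op": "play_rows", "data": {"plan": [[[0,0,0.9],[0,0,0],-1],[[0,0,0.9],[0,0,0],-1],[[0,0,0.9],[0,0,0],-1],[[0,0,0.8],[0,0,0],-1],[[0,0,0.5],[0,0,0],-1],[[0,0,0.25],[0,0,0],-1],[[0,0,0],[0,0,0],-1],[[0,0,0],[0,0,0],1],[[0,0,0],[0,0,0],1],[[0,0,0],[0,0,0],1],[[0,0,0],[0,0,0],1],[[0,0,0],[0,0,0],1],[[0,0,0],[0,0,0],1],[[0,0,-0.3],[0,0,0],1],[[0,0,-0.8],[0,0,0],1],[[0,0,-1],[0,0,0],1],[[0,0,-1],[0,0,0],1],[[0,0,-1],[0,0,0],1],[[0,0,-0.5],[0,0,0],1],[[0,0,0],[0,0,0],1]], "newtons": 30}}

```text
clock: 6.1
position: [0.4225, -0.3485, 0.1795]
tool_rot: [3.141, -0.001, -0.248]
force: [-0.9, -0.4, -2.5]
grip_width: 0.0369
finger_force: 30.4
```

```bash
python3 -c "
from h import *
f=grab_frame('scene');W=cloud(f);s=bot.observe();p=s['position']
m=(np.hypot(W[...,0]-p[0],W[...,1]-p[1])<.022)&(W[...,2]<p[2]+.1)
b=f['pixels'].astype(int); mb=m&(b[...,2]>b[...,0]+30)
print(np.round(np.nanmin(W[mb],0),3) if mb.any() else 'none', mb.sum())
to(.568,-.0215,.180,-.248)"
```

```text
[ 0.422 -0.363  0.127] 127
t 6.15 pos [ 0.4221 -0.3483  0.1787] rot [-3.141  0.    -0.248] F [-0.4  1.  -2.1] w 0.037 q [ 0.52  0.48  0.08  1.87 -0.05  0.78 -1.19] 
units [  2.441 -14.105  -0.052] yaw units -0.003
```

>>> {"op": "play_rows", "data": {"plan": [[[0.16,-0.94,0],[0,0,0],1],[[0.16,-0.94,0],[0,0,0],1],[[0.16,-0.94,0],[0,0,0],1],[[0.16,-0.94,0],[0,0,0],1],[[0.16,-0.94,0],[0,0,0],1],[[0.16,-0.94,0],[0,0,0],1],[[0.16,-0.94,0],[0,0,0],1],[[0.16,-0.94,0],[0,0,0],1],[[0.16,-0.94,0],[0,0,0],1],[[0.16,-0.94,0],[0,0,0],1],[[0.16,-0.94,0],[0,0,0],1],[[0.16,-0.94,0],[0,0,0],1],[[0.16,-0.94,0],[0,0,0],1],[[0.16,-0.94,0],[0,0,0],1],[[0.2,-0.94,0],[0,0,0],1],[[0,0,0],[0,0,0],1],[[0,0,1],[0,0,0],1],[[0,0,1],[0,0,0],1],[[0,0,0],[0,0,0],1],[[0,0,0],[0,0,0],1]]}}

```text
clock: 8.65
position: [0.5682, -0.0222, 0.1295]
tool_rot: [3.141, -0.0, -0.249]
force: [0.4, -0.5, -2.0]
grip_width: 0.0369
finger_force: 30.5
```

```bash
python3 -c "
from h import *
f=grab_frame('scene');W=cloud(f);save(cv2.resize(f['pixels'][190:300,260:400],None,fx=4,fy=4),'c2.png')
to(.568,-.0215,.127,-.248)"
```

```text
t 8.7 pos [ 0.5684 -0.0221  0.1298] rot [-3.141e+00 -1.000e-03 -2.490e-01] F [ 0.5 -0.1 -1.2] w 0.0368 q [-0.09  0.58  0.04  1.85 -0.03  0.71 -1.86] 
units [-0.022 -0.018  0.112] yaw units -0.006
```

View pics/c2.png

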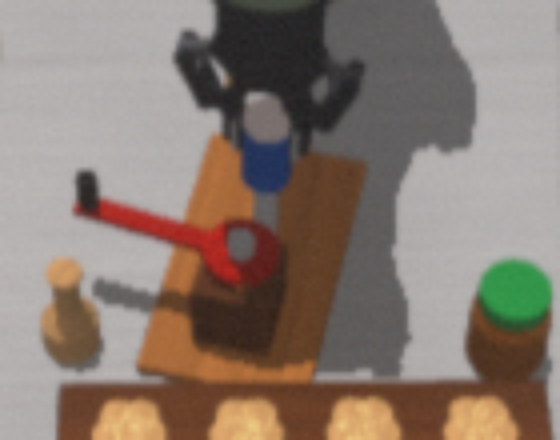

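The sleeve (265,150) hangs right above the pin (265,205), in line with it. I lower it gently.

>>> {"op": "play_rows", "data": {"plan": [[[0,0,0.3],[0,0,0],1],[[0,0,0.2],[0,0,0],1],[[0,0,0.15],[0,0,0],1],[[0,0,0.15],[0,0,0],1],[[0,0,0.1],[0,0,0],1]]}}

```text
clock: 9.32
position: [0.568, -0.0217, 0.1063]
tool_rot: [3.142, 0.0, -0.248]
force: [-0.6, 0.3, -0.8]
grip_width: 0.0369
finger_force: 30.5
```

>>> {"op": "play_rows", "data": {"plan": [[[0,0,0.12],[0,0,0],1],[[0,0,0.12],[0,0,0],1],[[0,0,0.12],[0,0,0],1],[[0,0,0.12],[0,0,0],1],[[0,0,0.12],[0,0,0],1],[[0,0,0.12],[0,0,0],1],[[0,0,0.12],[0,0,0],1],[[0,0,0],[0,0,0],1]]}}

```text
clock: 10.32
position: [0.568, -0.0218, 0.0853]
tool_rot: [3.141, 0.0, -0.248]
force: [0.8, 0.3, -2.5]
grip_width: 0.0367
finger_force: 30.6
```

>>> {"op": "play_rows", "data": {"plan": [[[0,0,0.12],[0,0,0],1],[[0,0,0.12],[0,0,0],1],[[0,0,0.08],[0,0,0],1],[[0,0,0.06],[0,0,0],1],[[0,0,0.06],[0,0,0],1],[[0,0,0.04],[0,0,0],1]]}}

```text
clock: 11.08
position: [0.5684, -0.0216, 0.0739]
tool_rot: [-3.141, -0.0, -0.248]
force: [-4.1, 1.4, 19.1]
grip_width: 0.0367
finger_force: 31.3
```

It stops at exactly the 13 mm height with 19 N, so this is the sleeve with the spacer. I lift it and take it to the pan.

>>> {"op": "play_rows", "data": {"plan": [[[0,0,-0.4],[0,0,0],1],[[0,0,-0.8],[0,0,0],1],[[0,0,-1],[0,0,0],1],[[0,0,-1],[0,0,0],1],[[0,0,-0.8],[0,0,0],1],[[0,0,0],[0,0,0],1],[[-0.59,-0.912,0],[0,0,0],1],[[-0.59,-0.912,0],[0,0,0],1],[[-0.59,-0.912,0],[0,0,0],1],[[-0.59,-0.912,0],[0,0,0],1],[[-0.59,-0.912,0],[0,0,0],1],[[0,0,0],[0,0,-0.9],1],[[0,0,0],[0,0,-0.9],1],[[0,0,0],[0,0,-0.9],1],[[0,0,0],[0,0,-0.9],1],[[0,0,0],[0,0,-0.7],1],[[0,0,0],[0,0,0],1]]}}

```text
clock: 13.2
position: [0.5243, 0.1066, 0.1729]
tool_rot: [-3.141, 0.001, 0.396]
force: [0.0, 0.1, -1.4]
grip_width: 0.0371
finger_force: 31.0
```

```bash
python3 -c "
from h import *
to(.455,.313,.09,.4)"
```

```text
t 13.2 pos [0.5243 0.1066 0.1729] rot [-3.141e+00  1.000e-03  3.960e-01] F [ 0.   0.1 -1.4] w 0.0371 q [-0.21  0.48 -0.14  1.9   0.09  0.77 -1.57] 
units [ 0.622 -8.686  3.316] yaw units -0.029
```

>>> {"op": "play_rows", "data": {"plan": [[[0.06,-0.87,0],[0,0,0],1],[[0.06,-0.87,0],[0,0,0],1],[[0.06,-0.87,0],[0,0,0],1],[[0.06,-0.87,0],[0,0,0],1],[[0.06,-0.87,0],[0,0,0],1],[[0.06,-0.87,0],[0,0,0],1],[[0.06,-0.87,0],[0,0,0],1],[[0.06,-0.87,0],[0,0,0],1],[[0.06,-0.87,0],[0,0,0],1],[[0.06,-0.87,0],[0,0,0],1],[[0,0,1],[0,0,0],1],[[0,0,1],[0,0,0],1],[[0,0,1],[0,0,0],1],[[0,0,0.9],[0,0,0],1],[[0,0,0.4],[0,0,0],1],[[0,0,0.2],[0,0,0],1],[[0,0,0.1],[0,0,0],1],[[0,0,0.06],[0,0,0],1],[[0,0,0],[0,0,0],1]]}}

```text
clock: 15.58
position: [0.4546, 0.3134, 0.0574]
tool_rot: [-3.141, -0.0, 0.396]
force: [0.1, -0.1, -2.2]
grip_width: 0.0372
finger_force: 31.0
```

>>> {"op": "play_rows", "data": {"plan": [[[0,0,0.06],[0,0,0],1],[[0,0,0.04],[0,0,0],1],[[0,0,0.04],[0,0,0],1],[[0,0,0],[0,0,0],1]]}}

```text
clock: 16.08
position: [0.4544, 0.3133, 0.0535]
tool_rot: [3.142, 0.0, 0.397]
force: [-0.2, -0.2, -1.5]
grip_width: 0.0368
finger_force: 31.0
```

>>> {"op": "play_rows", "data": {"plan": [[[0,0,0.04],[0,0,0],1],[[0,0,0.04],[0,0,0],1],[[0,0,0],[0,0,0],1]]}}

```text
clock: 16.45
position: [0.4549, 0.3133, 0.0522]
tool_rot: [3.142, -0.001, 0.396]
force: [-2.2, -2.7, 12.7]
grip_width: 0.0369
finger_force: 31.0
```

Standing on the pan floor. I release, retreat upward and check.

>>> {"op": "play_rows", "data": {"plan": [[[0,0,0],[0,0,0],-1],[[0,0,0],[0,0,0],-1],[[0,0,0],[0,0,0],-1],[[0,0,0],[0,0,0],-1],[[0,0,-0.6],[0,0,0],-1],[[0,0,-1],[0,0,0],-1],[[0,0,-1],[0,0,0],-1],[[0,0,-1],[0,0,0],-1],[[0,0,-1],[0,0,0],-1],[[0,0,-0.5],[0,0,0],-1],[[0,0,0],[0,0,0.9],-1],[[0,0,0],[0,0,0.9],-1],[[0,0,0],[0,0,0.9],-1],[[0,0,0],[0,0,0.9],-1],[[0,0,0],[0,0,0.7],-1]]}}

```text
clock: 18.32
position: [0.4544, 0.3131, 0.1791]
tool_rot: [3.141, 0.0, -0.253]
force: [0.5, 0.2, -0.2]
grip_width: 0.0855
finger_force: 0.0
```

```bash
python3 -c "
from h import *
f=grab_frame('scene');W=cloud(f)
m=(np.hypot(W[...,0]-.455,W[...,1]-.313)<.03)&(abs(W[...,2]-.073)<.008);print(m.sum(),np.round(W[m].mean(0),4),W[m][:,2].std())
to(.5345,-.3555,.18,-.248)"
```

```text
97 [0.4568 0.31   0.072 ] 0.0029786226810977353
t 18.38 pos [0.4543 0.3132 0.1791] rot [-3.142  0.    -0.257] F [ 0.1 -0.   0.5] w 0.0854 q [-0.75  0.49  0.05  1.86 -0.03  0.79 -2.51] 
units [ 9.913 25.052 -0.035] yaw units -0.063
```

The sleeve stands upright in the pan (top at z 0.073). On to the second sleeve.

>>> {"op": "play_rows", "data": {"plan": [[[0.38,0.96,0],[0,0,-0.05],-1],[[0.38,0.96,0],[0,0,0],-1],[[0.38,0.96,0],[0,0,0],-1],[[0.38,0.96,0],[0,0,0],-1],[[0.38,0.96,0],[0,0,0],-1],[[0.38,0.96,0],[0,0,0],-1],[[0.38,0.96,0],[0,0,0],-1],[[0.38,0.96,0],[0,0,0],-1],[[0.38,0.96,0],[0,0,0],-1],[[0.38,0.96,0],[0,0,0],-1],[[0.38,0.96,0],[0,0,0],-1],[[0.38,0.96,0],[0,0,0],-1],[[0.38,0.96,0],[0,0,0],-1],[[0.38,0.96,0],[0,0,0],-1],[[0.38,0.96,0],[0,0,0],-1],[[0.38,0.96,0],[0,0,0],-1],[[0.38,0.96,0],[0,0,0],-1],[[0.38,0.96,0],[0,0,0],-1],[[0.38,0.96,0],[0,0,0],-1],[[0.38,0.96,0],[0,0,0],-1]]}}

```text
clock: 20.88
position: [0.5242, -0.199, 0.1791]
tool_rot: [-3.141, 0.0, -0.239]
force: [-0.4, 0.2, -0.1]
grip_width: 0.0854
finger_force: 0.0
```

```bash
python3 -c "
from h import *
to(.5345,-.3555,.065,-.248)"
```

```text
t 20.88 pos [ 0.5242 -0.199   0.1791] rot [-3.141  0.    -0.239] F [-0.4  0.2 -0.1] w 0.0854 q [ 0.18  0.5   0.11  1.84 -0.07  0.8  -1.49] 
units [1.882 5.985 4.563] yaw units 0.06
```

>>> {"op": "play_rows", "data": {"plan": [[[0.31,0.95,0],[0,0,0.06],-1],[[0.31,0.95,0],[0,0,0],-1],[[0.31,0.95,0],[0,0,0],-1],[[0.31,0.95,0],[0,0,0],-1],[[0.31,0.95,0],[0,0,0],-1],[[0.31,0.95,0],[0,0,0],-1],[[0,0,0],[0,0,0],-1],[[0,0,0],[0,0,0],-1]]}}

```text
clock: 21.88
position: [0.5342, -0.3471, 0.1789]
tool_rot: [-3.141, 0.001, -0.249]
force: [-0.4, 0.4, -0.2]
grip_width: 0.0852
finger_force: 0.0
```

```bash
python3 -c "
from h import *
to(.5345,-.3555,.065,-.248)"
```

```text
t 21.88 pos [ 0.5342 -0.3471  0.1789] rot [-3.141e+00  1.000e-03 -2.490e-01] F [-0.4  0.4 -0.2] w 0.0852 q [ 0.41  0.62  0.12  1.63 -0.09  0.9  -1.26] 
units [0.094 0.325 4.554] yaw units -0.005
```

>>> {"op": "play_rows", "data": {"plan": [[[0.09,0.325,0.5],[0,0,0],-1],[[0,0,1],[0,0,0],-1],[[0,0,1],[0,0,0],-1],[[0,0,1],[0,0,0],-1],[[0,0,0.7],[0,0,0],-1],[[0,0,0.35],[0,0,0],-1],[[0,0,0],[0,0,0],-1],[[0,0,0],[0,0,0],1],[[0,0,0],[0,0,0],1],[[0,0,0],[0,0,0],1],[[0,0,0],[0,0,0],1],[[0,0,0],[0,0,0],1],[[0,0,0],[0,0,0],1],[[0,0,-0.3],[0,0,0],1],[[0,0,-0.8],[0,0,0],1],[[0,0,-1],[0,0,0],1],[[0,0,-1],[0,0,0],1],[[0,0,-1],[0,0,0],1],[[0,0,-0.6],[0,0,0],1],[[0,0,0],[0,0,0],1]], "newtons": 30}}

```text
clock: 24.38
position: [0.5348, -0.3564, 0.1841]
tool_rot: [3.141, -0.002, -0.25]
force: [-0.1, 1.0, -2.3]
grip_width: 0.0376
finger_force: 30.5
```

```bash
python3 -c "
from h import *
to(.568,-.0215,.13,-.248)"
```

```text
t 24.38 pos [ 0.5348 -0.3564  0.1841] rot [ 3.141e+00 -2.000e-03 -2.500e-01] F [-0.1  1.  -2.3] w 0.0376 q [ 0.42  0.62  0.12  1.61 -0.09  0.91 -1.25] 
units [ -2.028 -13.308   2.164] yaw units -0.013
```

>>> {"op": "play_rows", "data": {"plan": [[[-0.7,-0.6,-0.2],[0,0,0],1],[[-0.7,-0.7,-0.2],[0,0,0],1],[[-0.7,-0.7,0],[0,0,0],1],[[-0.43,-0.9,0],[0,0,0],1],[[0,-0.95,0],[0,0,0],1],[[0,-0.95,0],[0,0,0],1],[[0,-0.95,0],[0,0,0],1],[[0,-0.95,0],[0,0,0],1],[[0,-0.95,0],[0,0,0],1],[[0,-0.95,0],[0,0,0],1],[[0,-0.95,0],[0,0,0],1],[[0,-0.95,0],[0,0,0],1],[[0,-0.95,0],[0,0,0],1],[[0.2,-0.95,0],[0,0,0],1],[[0.3,-0.9,0],[0,0,0],1],[[0,0,0.4],[0,0,0],1],[[0,0,0.8],[0,0,0],1],[[0,0,0.8],[0,0,0],1],[[0,0,0.4],[0,0,0],1],[[0,0,0],[0,0,0],1]]}}

```text
clock: 26.88
position: [0.5671, -0.0218, 0.1322]
tool_rot: [3.141, 0.001, -0.25]
force: [-0.0, -0.2, -1.7]
grip_width: 0.0377
finger_force: 30.5
```

```bash
python3 -c "
from h import *
to(.568,-.0215,.107,-.248)"
```

```text
t 26.88 pos [ 0.5671 -0.0218  0.1322] rot [ 3.141e+00  1.000e-03 -2.500e-01] F [-0.  -0.2 -1.7] w 0.0377 q [-0.12  0.58  0.07  1.85 -0.06  0.71 -1.83] 
units [ 0.03  -0.019  1.006] yaw units -0.015
```

>>> {"op": "play_rows", "data": {"plan": [[[0.04,0,0.3],[0,0,0],1],[[0,0,0.2],[0,0,0],1],[[0,0,0.2],[0,0,0],1],[[0,0,0.15],[0,0,0],1],[[0,0,0.15],[0,0,0],1]]}}

```text
clock: 27.5
position: [0.5685, -0.0217, 0.1076]
tool_rot: [-3.142, -0.0, -0.25]
force: [0.3, 0.6, -1.9]
grip_width: 0.0373
finger_force: 30.6
```

>>> {"op": "play_rows", "data": {"plan": [[[0,0,0.12],[0,0,0],1],[[0,0,0.12],[0,0,0],1],[[0,0,0.12],[0,0,0],1],[[0,0,0.12],[0,0,0],1],[[0,0,0.12],[0,0,0],1],[[0,0,0.12],[0,0,0],1],[[0,0,0.12],[0,0,0],1],[[0,0,0.12],[0,0,0],1],[[0,0,0.12],[0,0,0],1],[[0,0,0],[0,0,0],1]]}}

```text
clock: 28.75
position: [0.5684, -0.0217, 0.0806]
tool_rot: [3.142, 0.0, -0.25]
force: [-0.5, -0.6, -1.5]
grip_width: 0.0375
finger_force: 30.6
```

>>> {"op": "play_rows", "data": {"plan": [[[0,0,0.1],[0,0,0],1],[[0,0,0.08],[0,0,0],1],[[0,0,0.06],[0,0,0],1],[[0,0,0.04],[0,0,0],1],[[0,0,0],[0,0,0],1]]}}

```text
clock: 29.38
position: [0.5685, -0.0217, 0.0737]
tool_rot: [-3.142, 0.0, -0.25]
force: [-0.0, 0.5, -1.5]
grip_width: 0.0373
finger_force: 30.6
```

No resistance where the other one stopped. I continue to just above home and then release.

>>> {"op": "play_rows", "data": {"plan": [[[0,0,0.06],[0,0,0],1],[[0,0,0.06],[0,0,0],1],[[0,0,0.06],[0,0,0],1],[[0,0,0.06],[0,0,0],1],[[0,0,0.06],[0,0,0],1],[[0,0,0.05],[0,0,0],1],[[0,0,0],[0,0,0],1]]}}

```text
clock: 30.25
position: [0.5685, -0.0217, 0.065]
tool_rot: [3.142, 0.0, -0.25]
force: [0.5, -0.4, -1.3]
grip_width: 0.0374
finger_force: 30.6
```

>>> {"op": "play_rows", "data": {"plan": [[[0,0,0.05],[0,0,0],1],[[0,0,0.04],[0,0,0],1],[[0,0,0],[0,0,0],1]]}}

```text
clock: 30.62
position: [0.5686, -0.0218, 0.063]
tool_rot: [-3.142, -0.0, -0.25]
force: [-1.3, 0.0, 2.6]
grip_width: 0.0374
finger_force: 30.9
```

Contact at the base. I release, rise and move back off the pin.

>>> {"op": "play_rows", "data": {"plan": [[[0,0,0],[0,0,0],-1],[[0,0,0],[0,0,0],-1],[[0,0,0],[0,0,0],-1],[[0,0,0],[0,0,0],-1],[[0,0,-0.6],[0,0,0],-1],[[0,0,-1],[0,0,0],-1],[[0,0,-1],[0,0,0],-1],[[0,0,-1],[0,0,0],-1],[[0,0,-1],[0,0,0],-1],[[0,0,-0.6],[0,0,0],-1],[[-1,0,0],[0,0,0],1],[[-1,0,0],[0,0,0],1],[[-1,0,0],[0,0,0],1],[[-1,0,0],[0,0,0],1],[[0,0,0],[0,0,0],1]]}}

```text
clock: 32.5
position: [0.4705, 0.0033, 0.1932]
tool_rot: [-3.141, 0.0, -0.249]
force: [0.2, 0.4, -0.3]
grip_width: -0.0
finger_force: 0.0
```

```bash
python3 -c "
from h import *
for c in('top','scene'):
    f=grab_frame(c);W=cloud(f);px=f['pixels'].astype(int)
    m=(np.hypot(W[...,0]-.568,W[...,1]+.0215)<.025)&(W[...,2]>.072)&(W[...,2]<.1);print(c,'sleeve top',m.sum(),np.round(W[m].mean(0),4))
    m=(np.hypot(W[...,0]-.602,W[...,1]+.1525)<.03)&(W[...,2]>.105)&(W[...,2]<.135);print('knob',m.sum(),np.round(W[m].mean(0),4))
save(cv2.resize(f['pixels'][190:300,260:400],None,fx=4,fy=4),'c3.png')
to(.568,-.0215,.107,-.248)"
```

```text
top sleeve top 0 [nan nan nan]
knob 46 [ 0.6017 -0.1525  0.123 ]
scene sleeve top 115 [ 0.5697 -0.0219  0.0807]
knob 36 [ 0.6049 -0.1542  0.1191]
t 32.6 pos [0.4721 0.003  0.1932] rot [-3.141e+00 -1.000e-03 -2.500e-01] F [ 0.3 -0.4 -0.3] w 0.0 q [-0.2   0.36  0.08  2.05 -0.04  0.74 -1.91] 
units [3.960e+00 1.000e-03 3.447e+00] yaw units -0.012<string>:5: RuntimeWarning: Mean of empty slice.
  ret = um.true_divide(
```

View pics/c3.png

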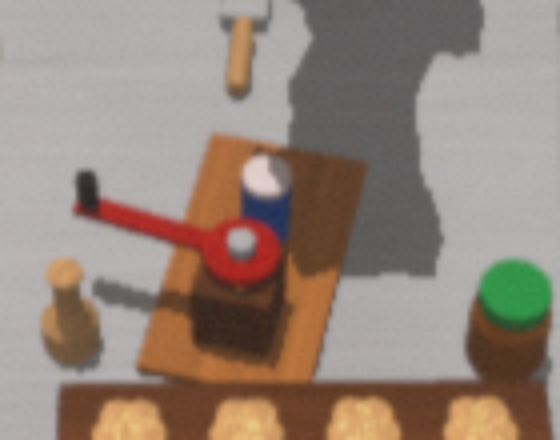

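The sleeve is fully home: its top is at z≈0.081, at (265,175) in the crop, and the bar is still open with the knob at (87,190). Next I grip the knob with the tool x axis pointing at the hinge and swing it round the arc.

>>> {"op": "play_rows", "data": {"plan": [[[0.94,0.68,0],[0,0,0],0.1],[[0.94,0.68,0],[0,0,0],0.1],[[0.94,0.68,0],[0,0,0],0.1],[[0.94,0.68,0],[0,0,0],0.1],[[0.94,0.68,0],[0,0,0],0.1],[[0.94,0.68,0],[0,0,0],0.1],[[0.94,0.68,0],[0,0,0],0.1],[[0,0,0],[0,0,-0.965],0.1],[[0,0,0],[0,0,-0.965],0.1],[[0,0,0],[0,0,-0.965],0.1],[[0,0,0],[0,0,-0.965],0.1],[[0,0,0],[0,0,-0.965],0.1],[[0,0,0],[0,0,-0.965],0.1],[[0,0,0],[0,0,-0.965],0.1],[[0,0,0],[0,0,-0.965],0.1],[[0,0,0],[0,0,-0.965],0.1],[[0,0,0],[0,0,-0.965],0.1],[[0,0,0],[0,0,0],0.1],[[0,0,0],[0,0,0],0.1]]}}

```text
clock: 34.98
position: [0.6017, -0.1533, 0.1926]
tool_rot: [-3.141, -0.0, 1.194]
force: [-0.2, 0.5, 0.1]
grip_width: 0.0382
finger_force: 0.0
```

```bash
python3 -c "
from h import *
to(.602,-.1525,.119,1.197)"
```

```text
t 34.98 pos [ 0.6017 -0.1533  0.1926] rot [-3.141 -0.     1.194] F [-0.2  0.5  0.1] w 0.0382 q [ 0.33  0.58 -0.26  1.65  0.18  0.93 -0.37] 
units [ 3.400e-02 -1.000e-03  2.945e+00] yaw units -0.022
```

>>> {"op": "play_rows", "data": {"plan": [[[0.03,0,0.7],[0,0,0],0.1],[[0,0,0.8],[0,0,0],0.1],[[0,0,0.8],[0,0,0],0.1],[[0,0,0.45],[0,0,0],0.1],[[0,0,0.2],[0,0,0],0.1],[[0,0,0],[0,0,0],0.1],[[0,0,0],[0,0,0],1],[[0,0,0],[0,0,0],1],[[0,0,0],[0,0,0],1],[[0,0,0],[0,0,0],1]], "newtons": 25}}

```text
clock: 36.22
position: [0.6021, -0.1524, 0.1195]
tool_rot: [3.141, -0.0, 1.197]
force: [0.3, -0.0, 5.5]
grip_width: 0.0149
finger_force: 25.7
```

>>> {"op": "play_rows", "data": {"plan": [[[0.02,-0.43,-0.04],[0,0,0.6],1],[[0.02,-0.43,0],[0,0,0.6],1],[[0.02,-0.43,0],[0,0,0.6],1],[[0.02,-0.43,0],[0,0,0.6],1],[[0.02,-0.43,0],[0,0,0.6],1],[[0.02,-0.43,0],[0,0,0.6],1],[[0,0,0],[0,0,0],1]]}}

```text
clock: 37.1
position: [0.5501, -0.1138, 0.1199]
tool_rot: [-3.141, 0.001, 0.658]
force: [-2.1, -3.3, -2.8]
grip_width: 0.015
finger_force: 24.9
```

```bash
python3 -c "
from h import *
a=np.deg2rad(248.6)-.54
to(.6455+.12*np.cos(a),-.0411+.12*np.sin(a),.12,1.197-.54)"
```

```text
t 37.1 pos [ 0.5501 -0.1138  0.1199] rot [-3.141e+00  1.000e-03  6.580e-01] F [-2.1 -3.3 -2.8] w 0.015 q [ 0.17  0.59 -0.11  1.87  0.09  0.69 -0.9 ] 
units [-0.001  0.028 -0.005] yaw units 0.009
```

On track. I continue the swing to shut.

>>> {"op": "play_rows", "data": {"plan": [[[0.02,-0.43,0],[0,0,0.6],1],[[0.02,-0.43,0],[0,0,0.6],1],[[0.02,-0.43,0],[0,0,0.6],1],[[0.02,-0.43,0],[0,0,0.6],1],[[0.02,-0.43,0],[0,0,0.6],1],[[0.02,-0.43,0],[0,0,0.6],1],[[0.02,-0.43,0],[0,0,0.6],1],[[0.02,-0.43,0],[0,0,0.6],1],[[0.02,-0.43,0],[0,0,0.6],1],[[0.01,-0.29,0],[0,0,0.4],1],[[0,0,0],[0,0,0],1]]}}

```text
clock: 38.48
position: [0.5287, -0.015, 0.1198]
tool_rot: [-3.142, 0.001, -0.209]
force: [-2.8, 0.4, -2.4]
grip_width: 0.015
finger_force: 25.0
```

```bash
python3 -c "
from h import *
to(.6455-.12*.9694,-.0411+.12*.2455,.12,-.248)
p=bot.observe()['position']; a=np.arctan2(p[1]+.0411,p[0]-.6455); print('keeper est',a-(np.pi-.248))"
```

```text
t 38.48 pos [ 0.5287 -0.015   0.1198] rot [-3.142e+00  1.000e-03 -2.090e-01] F [-2.8  0.4 -2.4] w 0.015 q [-0.18  0.55  0.13  1.96 -0.12  0.63 -1.75] 
units [-0.01  -0.137 -0.008] yaw units 0.257
keeper est 0.02845592163101207
```

>>> {"op": "play_rows", "data": {"plan": [[[0,-0.07,0],[0,0,0.15],1],[[0,-0.07,0],[0,0,0.1],1],[[0,0,0],[0,0,0],1]]}}

```text
clock: 38.85
position: [0.5293, -0.0127, 0.1199]
tool_rot: [3.141, 0.0, -0.25]
force: [-4.5, -3.6, -3.6]
grip_width: 0.0145
finger_force: 24.9
```

>>> {"op": "play_rows", "data": {"plan": [[[0,-0.08,0],[0,0,0],1],[[0,0,0],[0,0,0],1]]}}

```text
clock: 39.1
position: [0.5294, -0.0122, 0.1199]
tool_rot: [3.139, 0.001, -0.251]
force: [-5.1, -11.6, -2.9]
grip_width: 0.0148
finger_force: 25.2
```

Against the stop: the force builds up with no further motion. I release, rise and check.

>>> {"op": "play_rows", "data": {"plan": [[[0,0.06,0],[0,0,0],1],[[0,0,0],[0,0,0],0.1],[[0,0,0],[0,0,0],0.1],[[0,0,0],[0,0,0],0.1],[[0,0,-0.5],[0,0,0],0.1],[[0,0,-1],[0,0,0],0.1],[[0,0,-1],[0,0,0],0.1],[[0,0,-1],[0,0,0],0.1],[[-1,0,0],[0,0,0],0.1],[[-1,0,0],[0,0,0],0.1],[[-1,0,0],[0,0,0],0.1],[[0,0,0],[0,0,0],0.1]]}}

```text
clock: 40.6
position: [0.4561, 0.0073, 0.2085]
tool_rot: [-3.141, -0.0, -0.249]
force: [0.0, 0.2, 0.7]
grip_width: 0.0382
finger_force: 0.0
```

```bash
python3 -c "
from h import *
for c in('top','scene'):
    f=grab_frame(c);W=cloud(f)
    m=(np.hypot(W[...,0]-.529,W[...,1]+.012)<.03)&(W[...,2]>.105)&(W[...,2]<.135);print(c,'knob',m.sum(),np.round(W[m].mean(0),4))
    m=(np.hypot(W[...,0]-.455,W[...,1]-.313)<.03)&(abs(W[...,2]-.073)<.008);print('pan sleeve',m.sum(),np.round(W[m].mean(0),4))
save(cv2.resize(f['pixels'][180:300,260:480],None,fx=3.5,fy=3.5),'c4.png')
to(.5,0,.2)"
```

```text
top knob 0 [nan nan nan]
pan sleeve 201 [0.4549 0.3111 0.0733]
scene knob 37 [ 0.5315 -0.013   0.1188]
pan sleeve 96 [0.4565 0.3107 0.0715]
t 40.7 pos [0.4576 0.007  0.2083] rot [-3.141e+00 -1.000e-03 -2.500e-01] F [ 0.3 -0.1 -0.4] w 0.0381 q [-0.29  0.31  0.17  2.07 -0.08  0.76 -1.88] 
units [ 1.711 -0.147  0.332] yaw units None<string>:5: RuntimeWarning: Mean of empty slice.
  ret = um.true_divide(
```

View pics/c4.png

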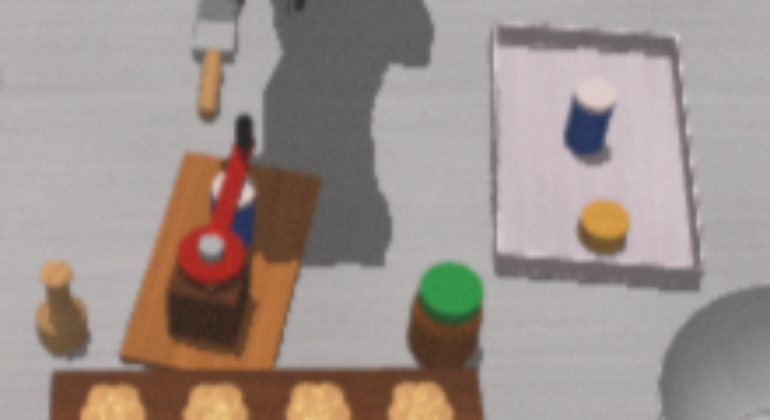

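The bar is shut over the sleeve on the pin (knob at (243,130), sleeve at (232,200)). The other sleeve stands upright in the pan at (590,115), and the tamper, jar and cutter are where they were.

```bash
python3 -c "
from h import *
print(bot.job_done())"
```

```text
the job is handed in; nothing more can be done
None
```

I handed the job in after about 41 s: the sleeve that fits is fully home on the pin with the keeper shut against its stop, the one that stopped short stands upright in the pan, and the tamper, jar and cutter were not disturbed (no verdict was returned).

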